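# Fit the grinding wheel and set the sharpener's speed

### The arm

A 6-joint arm with a two-finger parallel gripper is mounted at the origin on the work surface; the furniture and walls round the work are solid. World frame = base frame: x ahead of the robot, y to its left, z up, the work surface at z = 0. Lengths are in m, angles in degrees, forces in N, time in s.
With the tool pointing down it reaches from about 0.375 to 0.9 m from the base axis. Payload 3.1 kg.
Tool frame: the origin (TCP) lies on the centre line of the jaws, within the pads' length; the fingertips stand 22 mm ahead of it and the grasp point (between the pads) lies 3 mm ahead of it; z points along the fingers, y is the line along which they close (so a half turn about z gives the same grasp; the last joint's range is limited). The gripper opens to 87 mm and grips with 3 to 60 N. Pads are 19 mm wide; open, the fingers measure 117 mm over their backs; the gripper's body (75 mm by 190 mm) begins 51 mm behind the grasp point.
Start: joints at [-81.102, 30.224, 82.088, -0, 67.689, -10.227], TCP at [0.205, -0.59, 0.245] pointing down, gripper open.
Joint ranges: [-176.69, 176.69], [-43.24, 126.21], [12.49, 139.97], [-82, 262], [0, 151.66], [-163.58, 163.58]. Speed limits (degrees/s): [159.86, 159.86, 180, 180, 180, 180].

### API

Orientations are given as a 3x3 rotation matrix whose columns are the frame's x, y, z axes.
In Python, from rig import * gives the robot as it stands.
- The arm moves only by the shell command python3 -m jog 'ROWS'. ROWS is text: rows parted by semicolons, each of 7 numbers parted by spaces: the shift along the tool's x, y, z in mm, then the turn, a rotation vector about the tool's x, y, z in rad, then the finger opening in mm, from 0 to 87. In form: tx ty tz ax ay az fingers; .... A call has 1 to 12 rows; each row shifts and turns the commanded pose from where the row before left it, along the tool's axes as they then stand; what a row does not reach is not made up. A row lasts 1/8 s, in which the tool goes at most 62.5 mm and 10.7 degrees, less where a joint would pass 70% of its speed; a pose out of reach is approached as far as the arm can. A call with a gripper value outside its range is refused whole. The fingers move at their own pace and stop on an object; the grip force is fixed at half the most. Time passes only in rows, so rows that do not move let the fingers close. It gives the time, the measured TCP pose, the force, the opening and the grip force at its end, in the units of the state.
- read_state(): the state, without advancing time (a new reading comes with each control period).
- capture(name): name is "scene" or "top" or "wrist"; returns a dict with "color" (384x512x3 uint8, red, green, blue), "camera_matrix" (3x3 intrinsics, pixels), "distortion" ([k1, k2, p1, p2, k3] as OpenCV has them; the pictures are not rectified), "R" (3x3) and "t" (3): a world point X has camera coordinates R X + t. Camera axes: x right, y down, z forward; pixel columns grow to the right and rows downward; lengths in m; the calibration is good to about 2 mm. A picture is of the moment at which its call begins. There is no depth.
- hand_in(): hands the job in; it is judged then, once.
Trained networks look in the newest picture that a camera, given by its name, has taken for a name from the list of things; names that differ only in an ending like _2 or _b are one class to them, and where a whole thing is asked for, a point or a joint stands for the part that bears it (a point fixed in the world has none). Each returns a list of dicts, best first, with "conf" (0 to 1); they miss things now and then, are a little off and sometimes report something else, mostly with a low value. They report only what shows in the picture. A call takes as long as a camera call. They do not tell look-alikes from the thing itself.
- find_in(camera, target): "at" ([x, y, z] in m, in world coordinates, good to about 4 mm: the middle of the surface that is visible of it).
- trace(camera, target): "pixels" (384x512 bool, what is visible of it).
- place_of(camera, target): "at" ([x, y, z] in m, in world coordinates, good to about 4 mm: a listed point, or the origin of a listed thing).
The state is a dict: "time_s": time; "joint_positions": joint angles; "qvel": joint speeds; "tau": joint torques, N m; "position": TCP position; "tcp_rot": TCP orientation; "force": force on the tool from outside, world axes, zero at the start; "moment": the same for the moment, N m; "opening": opening from 0.0 (shut) to 1.0 (fully open); "grasp_force": force on a finger pad.
Only numpy, scipy, OpenCV 4.12 (cv2) and the standard library are available. Lean on these libraries where they do the work, as an engineer would, in place of code of your own. Each camera call takes 0.05 s, during which the arm holds its last target. There are 200 camera calls.

### The job

Get the flat-lap sharpener ready: gently lower the grinding wheel, hub up, over the spindle and let go of it only when it sits fully home on its flange (do not let it drop), then put the clamping collar over the spindle so that it rests flat on the wheel's hub. When both are on, turn the speed knob until its pointer lines up with the marker tab on the dial, and let go. Leave the other things on the bench where they are.

Things in the scene. Friction and masses are not known exactly. Their poses are not given: they have to be found in the camera images.
- lap_machine: The sharpener: a low grey box with a metal deck, 134 mm (its x, front to back) x 290 mm (its y, across), deck 60 mm above the bench, fixed on the bench to the robot's left. Origin: centre of its underside; its front (-x) faces the robot, its axes are turned 0.35 to 0.6 rad anticlockwise from the robot's. The spindle is 70 mm to +y (left) of the origin, the speed dial 70 mm to -y.
- tap_spout (a point): Obstacle, right of the sharpener: the open end of the bench tap's tall bent spout. The tap stands at about x 0.52, y -0.04; its pipe and spout (up to 0.40 m above the bench, 0.28 m at this end) fill the upright plane from there to here. Sharpener, wheel and collar lie to its left (greater y): cross it with the fingertips above 0.43 m, then stay left of it.
- spindle_seat (a point): On the spindle's axis, at the top of the dark flange (72 mm diameter, 8 mm above the deck, 68 mm above the bench) on which the wheel must sit. Axes as the machine's. The spindle is a fixed steel pin, 18 mm in diameter, rising 64 mm from here, the last 12 mm tapering to 6 mm.
- spindle_tip (a point): Top end of the spindle, 64 mm above spindle_seat (132 mm above the bench).
- foam_lid (a point): Obstacle: foot of the front face of an upright white foam lid that leans on the wall, 150 mm wide (y) and 365 mm high, fixed; nothing of the gripper may pass x = 0.54 there. The room's wall behind the bench begins at about x = 0.60: behind the sharpener, close the gripper along y rather than along x.
- grinding_wheel: Loose wheel, 0.2 to 0.43 kg: pale flat stone disc, 96 mm diameter, 12 mm thick, with a steel hub 44 mm in diameter and 20 mm high on top (32 mm in all) and a 23 mm bore right through. Lies hub up on the bench behind the sharpener. Origin: on its axis at the underside; z is its axis, up. Grasp across the hub. Home: origin at spindle_seat.
- clamp_collar: Loose dark steel ring 56 mm in diameter and 26 mm high with a 23 mm bore, 0.15 to 0.28 kg, the same both ways up, lying flat on the bench behind the sharpener. Origin: on its axis at the underside; z is its axis, up. Home: underside on the wheel's hub, 32 mm above spindle_seat.
- speed_knob (a joint): Knob angle, rad, 0 to 4.45, growing clockwise seen from above, about the vertical axis. It stays where it is left; needs 0.06 N m. At 0 the pointer looks 130 degrees anticlockwise (from above) from the machine's x; at value v, 130 degrees minus v. It starts 0.5 to 1.45 rad short of the marker.
- speed_marker (a joint): Angle at which the marker tab stands on the same scale, rad, same zero and direction as speed_knob; the knob is set when the two values are equal. The tab cannot be touched or turned by the robot.
- knob_grip (a point): On the knob's axis, 89 mm above the bench, where to grip it. The knob: a black disc 76 mm in diameter (63 to 71 mm above the bench) with an upright bar across it, 66 mm long, 20 mm wide, top 102 mm above the bench. This point's x runs along the bar to the pointer end: grasp across the bar.
- knob_pointer (a point): End of the pointer, a nose with a white line at one end of the bar, 48 mm from the knob's axis; the white line on the bar's top runs from the middle to this end.
- marker_tip (a point): Inner tip of the marker tab, a small dark steel tab (13 x 10 mm, pointed towards the knob) lying on the white dial, 48 mm from the knob's axis. The dial also has thin ticks every 15 degrees. Pointer and tip meet when the knob is set.
- hone_stone: Bystander: black oilstone on a wooden block, 56 x 170 x 29 mm. Origin at the centre of its underside.
- awl: Bystander: awl with a black handle, 188 mm long, 25 mm thick, lying on the bench. Origin at its middle, at the underside.
- pen_pot: Bystander: dark pot with pens, 84 mm in diameter, 174 mm high with the pens. Origin at the centre of its underside.
- dark_bottle: Bystander: small brown bottle with a black cap, 42 mm in diameter, 54 mm high. Origin at the centre of its underside.
Things that resemble listed ones, but are neither listed nor needed, are in the scene too. There is more than one size of the clamp_collar; the one meant has the size given above.

How it is judged (in metres and radians):
On the way, in this order (a step that is already met when the one before it is completed fails the run):
1. the wheel sits fully home on the spindle's flange (horizontal distance between grinding_wheel and spindle_seat below 0.006 m and z of grinding_wheel in the frame of spindle_seat below 0.004 m and angle between grinding_wheel's own z axis and vertical below 0.06 rad), for 0.2 s.
2. the collar rests on the hub of the seated wheel (all of step 1 and horizontal distance between clamp_collar and spindle_seat below 0.006 m and z of clamp_collar in the frame of spindle_seat between 0.028 and 0.037 m and angle between clamp_collar's own z axis and vertical below 0.08 rad), for 0.2 s.
3. the knob's pointer stands at the marker (all of step 2 and horizontal distance between knob_pointer and marker_tip below 0.006 m), for 0.2 s.
At the end, for the whole second after the job is handed in: The wheel lies flat on the flange (within 4 mm in height, 6 mm in centring), the collar lies flat on its hub (within 5 mm in height, 6 mm in centring), the pointer's end is within 6 mm (7 degrees) of the marker's tip, and all are at rest (all of step 3 and linear speed of each of grinding_wheel, clamp_collar below 0.02 m/s and velocity of joint speed_knob between -0.05 and 0.05 rad/s); the robot touches nothing.
It fails at once if the wheel is dropped down the spindle: out of the fingers while more than 15 mm above its flange (horizontal distance between grinding_wheel and spindle_seat below 0.008 m and z of grinding_wheel in the frame of spindle_seat between 0.015 and 0.062 m and contact force between the fingers and grinding_wheel below 0.05 N).
It fails at once if a bystander (oilstone, awl, pen pot, small bottle) is moved by more than 30 mm (distance of any of hone_stone, awl, pen_pot, dark_bottle from where it was at the start of the episode above 0.03 m).
It also fails if it takes over 72 s, if anything falls off the work surface, if the arm or the gripper's body presses on something with over 40 N, if the wrist force passes 120 N, or if a joint passes its speed limit or range.

## Working session

There is one attempt and no reset: what is moved stays moved. The work goes in short steps, Python scripts to look and compute and a shell command to move; the robot and the scene stay as the last step left them, time stands still between calls to the robot, and variables do not carry over. Pictures are saved under pics/ and viewed, at most 10 in all, crops included, and the job is handed in when it is done.

```bash
ls; mkdir -p pics; cat > h.py <<'E'
from rig import *
import numpy as np, cv2
def save(c,name,img=None):
    cv2.imwrite(f'pics/{name}.png',cv2.cvtColor(img if img is not None else c["color"],cv2.COLOR_RGB2BGR))
def proj(c,P):
    rv=cv2.Rodrigues(np.array(c["R"]))[0]
    return cv2.projectPoints(np.array(P,float).reshape(-1,1,3),rv,np.array(c["t"],float),np.array(c["camera_matrix"]),np.array(c["distortion"]))[0].reshape(-1,2)
def ray(c,uv,z):
    n=cv2.undistortPoints(np.array(uv,float).reshape(-1,1,2),np.array(c["camera_matrix"]),np.array(c["distortion"])).reshape(-1,2)
    R=np.array(c["R"]);t=np.array(c["t"]).ravel();o=-R.T@t
    d=np.c_[n,np.ones(len(n))]@R
    return o+d*((z-o[2])/d[:,2])[:,None]
E
cat > a.py <<'E'
from h import *
s=capture("scene");t=capture("top")
save(None,"both",np.vstack([s["color"],t["color"]])[:, :]) if 0 else None
save(s,"scene");save(t,"top")
for cam in("scene","top"):
  c={"scene":s,"top":t}[cam]
  print(cam,np.round(-np.array(c["R"]).T@np.array(c["t"]).ravel(),2))
  for n in["lap_machine","tap_spout","spindle_seat","spindle_tip","foam_lid","grinding_wheel","clamp_collar","knob_grip","knob_pointer","marker_tip","hone_stone","awl","pen_pot","dark_bottle"]:
    r=place_of(cam,n)
    print(n,[(round(d["conf"],2),np.round(d["at"],3).tolist(),proj(c,d["at"])[0].round().astype(int).tolist()) for d in r[:4]])
print(read_state())
E
python3 a.py
```

```text
pics
scene [-0.16  1.1   1.16]
lap_machine [(0.79, [0.384, 0.207, 0.002], [243, 286])]
tap_spout [(0.95, [0.377, -0.01, 0.33], [279, 172])]
spindle_seat [(0.97, [0.356, 0.266, 0.066], [241, 288])]
spindle_tip [(0.97, [0.352, 0.266, 0.132], [242, 274])]
foam_lid [(0.94, [0.548, 0.15, -0.002], [212, 259])]
grinding_wheel [(0.82, [0.496, 0.32, -0.001], [196, 296])]
clamp_collar [(0.71, [0.479, 0.505, -0.002], [165, 339]), (0.69, [0.428, 0.413, -0.002], [196, 325])]
knob_grip [(0.81, [0.424, 0.144, 0.088], [243, 252])]
knob_pointer [(0.8, [0.428, 0.191, 0.066], [234, 264])]
marker_tip []
hone_stone [(0.74, [0.407, -0.198, 0.003], [291, 216])]
awl []
pen_pot [(0.68, [0.408, -0.199, 0.003], [291, 216]), (0.57, [0.537, -0.452, -0.001], [290, 176])]
dark_bottle [(0.58, [0.513, 0.034, 0.0], [237, 242])]
top [0.23 0.   1.43]
lap_machine [(0.84, [0.394, 0.204, 0.0], [206, 215])]
tap_spout [(0.45, [0.422, 0.149, 0.089], [218, 205])]
spindle_seat [(0.66, [0.39, 0.209, 0.001], [205, 216]), (0.63, [0.357, 0.264, 0.064], [187, 223])]
spindle_tip [(0.73, [0.355, 0.27, 0.134], [181, 221])]
foam_lid [(
[... 639 characters left out ...]
093751e-03,
        6.76908221e+01, -1.02269538e+01]), 'qvel': array([ 0.03822827,  0.09123308,  0.02857271,  0.07477127, -0.0594642 ,
       -0.09856822]), 'tau': array([ 7.48215389e-04, -4.40006733e+01, -1.76980305e+01,  6.33637095e-02,
        5.05863782e-02, -1.74224454e-05]), 'position': array([ 0.20480224, -0.59044427,  0.24453949]), 'tcp_rot': array([[ 9.44809283e-01,  3.27620845e-01,  1.87405988e-05],
       [ 3.27620843e-01, -9.44809281e-01,  6.82996070e-05],
       [ 4.00826666e-05, -5.83902919e-05, -9.99999997e-01]]), 'force': array([ 0.79689466, -0.67011972,  0.54250259]), 'moment': array([ 0.01419897, -0.0035966 , -0.00570908]), 'grasp_force': 0.0, 'opening': 1.0006876001964227}
```

```bash
cat > b.py <<'E'
from h import *
s=capture("scene");t=capture("top")
a=cv2.resize(s["color"][200:370,110:320],None,fx=1.9,fy=1.9,interpolation=cv2.INTER_CUBIC)
b=cv2.resize(t["color"][150:260,95:305],None,fx=1.9,fy=1.9,interpolation=cv2.INTER_CUBIC)
b=cv2.copyMakeBorder(b,0,a.shape[0]-b.shape[0],0,0,cv2.BORDER_CONSTANT)
save(None,"crop",np.hstack([a,b]))
for cam,c in(("scene",s),("top",t)):
  for n in("clamp_collar","grinding_wheel"):
    for d in trace(cam,n):
      v,u=np.nonzero(d["pixels"]); 
      P=ray(c,np.c_[u,v],0.026 if n[0]=='c' else 0.012)[:,:2]; print(cam,n,round(d["conf"],2),len(u),u.mean().round(),v.mean().round(),"ext mm",np.round(np.ptp(P,axis=0)*1000),"area-eq dia @top",)
E
python3 b.py
```

```text
scene clamp_collar 0.63 304 196.0 321.0 ext mm [66. 69.] area-eq dia @top
scene clamp_collar 0.53 123 238.0 237.0 ext mm [54. 68.] area-eq dia @top
scene clamp_collar 0.45 108 165.0 337.0 ext mm [40. 38.] area-eq dia @top
scene grinding_wheel 0.87 535 195.0 295.0 ext mm [96. 95.] area-eq dia @top
scene grinding_wheel 0.26 372 289.0 214.0 ext mm [155. 107.] area-eq dia @top
top clamp_collar 0.52 203 153.0 204.0 ext mm [57. 58.] area-eq dia @top
top clamp_collar 0.23 504 384.0 178.0 ext mm [ 97. 103.] area-eq dia @top
top grinding_wheel 0.69 492 177.0 188.0 ext mm [93. 94.] area-eq dia @top
```

View pics/crop.png

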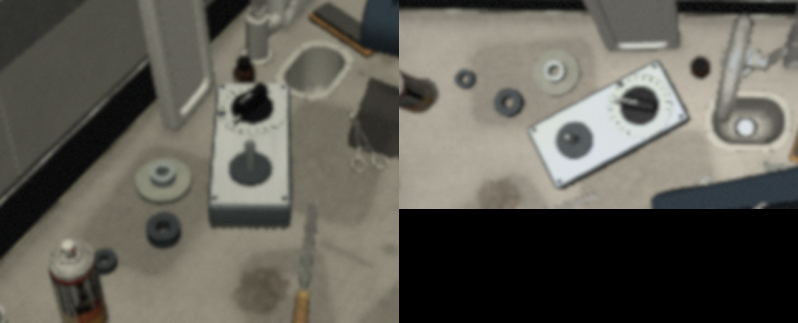

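View pics/scene.png

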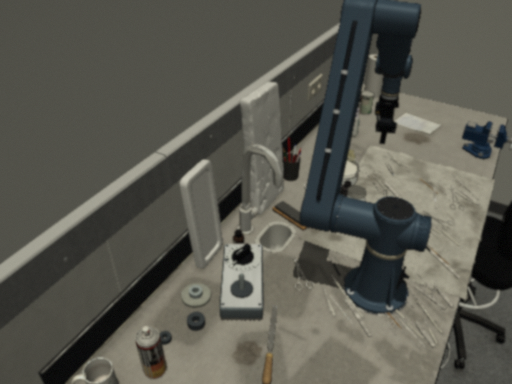

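Ring candidates for the collar:
- Ring at scene (196,321), about 57 mm across, at (0.43, 0.414). This is the collar.
- Ring at scene (165,337), about 40 mm across. This is the undersized look-alike.
- Trace hit at scene (238,237). This is the small bottle.

The wheel is the pale disc with a light hub at scene (196,295). The only rival hit, at (289,214), is the oilstone. The close crop confirms these choices, and the spray can at scene (150,350) must be avoided. I'm moving up and across now.

```bash
python3 -m jog '0 0 -50 0 0 0.111 87; 0 0 -50 0 0 0.111 87; 0 0 -50 0 0 0.111 87; 0 0 -50 0 0 0 87; 0 0 -50 0 0 0 87; 35 -41 0 0 0 0 87; 35 -41 0 0 0 0 87; 35 -41 0 0 0 0 87; 35 -41 0 0 0 0 87; 35 -41 0 0 0 0 87; 35 -41 0 0 0 0 87; 35 -41 0 0 0 0 87'
```

```text
time_s: 3.3
position: [0.4504, -0.3017, 0.4947]
tcp_rot: [[1.0, 0.001, 0.0], [0.001, -1.0, -0.0], [0.0, 0.0, -1.0]]
force: [0.9, 0.5, 0.1]
opening: 1.002
grasp_force: 0.0
```

```bash
python3 -m jog '2 -55 0 0 0 0 87; 2 -55 0 0 0 0 87; 2 -55 0 0 0 0 87; 2 -55 0 0 0 0 87; 2 -55 0 0 0 0 87; 2 -55 0 0 0 0 87; 2 -55 0 0 0 0 87; 2 -55 0 0 0 0 87; 2 -55 0 0 0 0 87; 2 -55 0 0 0 0 87; 2 -55 0 0 0 0 87; 2 -35 0 0 0 0 87'
cat > c.py <<'E'
from h import *
import sys
def look(name,names,view=True,cam="wrist"):
  w=capture(cam)
  if view: save(w,name,cv2.resize(w["color"],None,fx=1.5,fy=1.5))
  st=read_state();print(round(st["time_s"],2),st["position"].round(4),"cam",np.round(-np.array(w["R"]).T@np.array(w["t"]).ravel(),3))
  for n in names:
    print(n,[(round(d["conf"],2),np.round(d["at"],4).tolist(),proj(w,d["at"])[0].round().astype(int).tolist()) for d in place_of(cam,n)[:3]])
  return w
if __name__=="__main__": look(sys.argv[1],sys.argv[2:])
E
python3 c.py w1 grinding_wheel clamp_collar spindle_seat spindle_tip knob_grip knob_pointer marker_tip
```

```text
time_s: 4.8
position: [0.4725, 0.3392, 0.4943]
tcp_rot: [[1.0, 0.003, -0.0], [0.003, -1.0, 0.0], [-0.0, -0.0, -1.0]]
force: [0.2, -1.0, 0.6]
opening: 1.001
grasp_force: 0.0
4.85 [0.4725 0.3426 0.4937] cam [0.551 0.34  0.635]
grinding_wheel [(0.61, [0.4944, 0.3212, 0.002], [272, 123])]
clamp_collar [(0.93, [0.4311, 0.4122, 0.0023], [224, 156]), (0.8, [0.4768, 0.505, 0.0016], [173, 132])]
spindle_seat [(0.56, [0.3502, 0.2675, 0.0644], [302, 208])]
spindle_tip [(0.71, [0.3575, 0.2639, 0.1314], [310, 218])]
knob_grip [(0.72, [0.4264, 0.1471, 0.0908], [379, 170])]
knob_pointer [(0.88, [0.4323, 0.1925, 0.0683], [349, 163])]
marker_tip [(0.43, [0.4613, 0.1797, 0.0708], [358, 147])]
```

View pics/w1.png

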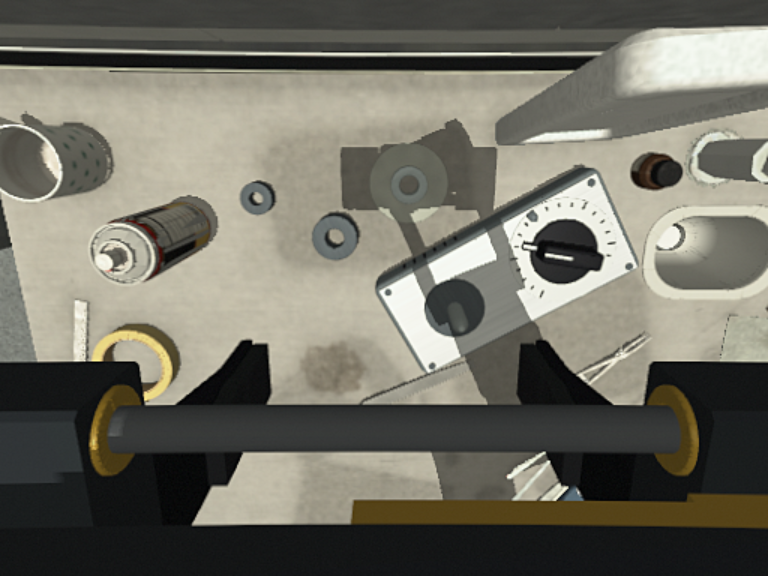

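The view is clear. At 1.5x scale it shows:
- wheel hub at (408,184), unobstructed
- 56 mm collar at (335,236), with the small ring at (257,197)
- spindle at (455,308)
- knob at (563,250), pointer tip at (526,246)
- marker tab at (532,215), so a clockwise turn of about 40°

I'm descending over the wheel.

```bash
python3 -m jog '4 3.5 48 0 0 0 87; 4 3.5 48 0 0 0 87; 4 3.5 48 0 0 0 87; 4 3.5 48 0 0 0 87; 4 3.5 48 0 0 0 87; 3 3.5 48 0 0 0 87; 0 0 0 0 0 0 87; 0 0 0 0 0 0 87'
cat > d.py <<'E'
from c import *
w=look("w2",["grinding_wheel","clamp_collar"],True)
d=trace("wrist","grinding_wheel")
if d:
  m=d[0]["pixels"];g=cv2.cvtColor(w["color"],cv2.COLOR_RGB2GRAY)
  v,u=np.nonzero(m)
  P=ray(w,np.c_[u,v],0.012)[:,:2]; print("disc ext",P.min(0).round(4),P.max(0).round(4),P.mean(0).round(4))
  (cx,cy),r=cv2.minEnclosingCircle((P*1000).astype(np.float32));print("circle",cx,cy,r)
print(read_state()["position"])
E
python3 d.py
```

```text
time_s: 6.2
position: [0.4974, 0.3158, 0.2084]
tcp_rot: [[1.0, -0.0, 0.003], [-0.0, -1.0, 0.001], [0.003, -0.001, -1.0]]
force: [-0.1, 0.2, 1.5]
opening: 1.003
grasp_force: 0.0
6.25 [0.4978 0.3161 0.2091] cam [0.576 0.316 0.349]
grinding_wheel [(0.65, [0.4955, 0.3203, 0.0017], [259, 171])]
clamp_collar [(0.92, [0.4309, 0.41, -0.0009], [178, 227]), (0.83, [0.4763, 0.5055, 0.0027], [84, 189])]
disc ext [0.4499 0.2747] [0.5452 0.369 ] [0.4986 0.3216]
circle 497.2215270996094 321.69342041015625 48.3423957824707
[0.49722053 0.316317   0.20891644]
```

View pics/w2.png

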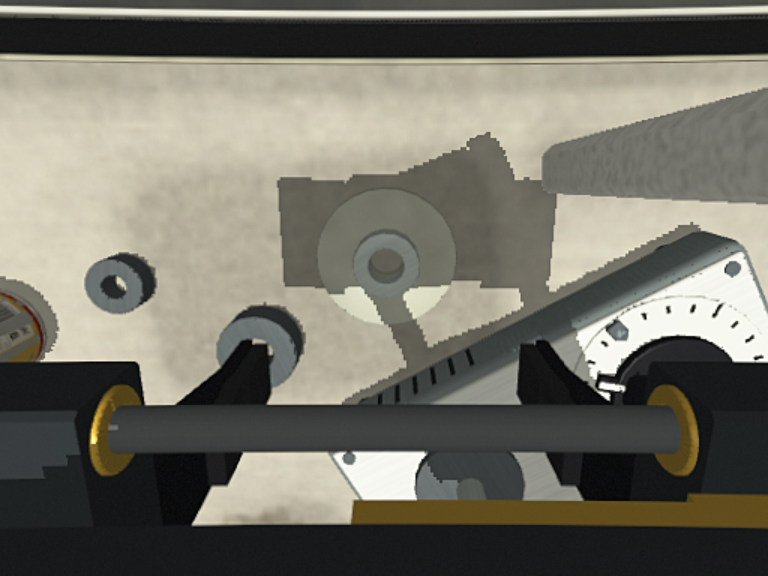

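```bash
python3 -m jog '0 -5.5 35 0 0 0 87; 0 0 35 0 0 0 87; 0 0 35 0 0 0 87; 0 0 35 0 0 0 87; 0 0 16 0 0 0 87; 0 0 15 0 0 0 87; 0 0 0 0 0 0 87; 0 0 0 0 0 0 87'; python3 - <<'E'
from c import *
w=look("",["grinding_wheel"],False)
for d in trace("wrist","grinding_wheel")[:1]:
  v,u=np.nonzero(d["pixels"]);P=ray(w,np.c_[u,v],0.012)[:,:2];print(P.min(0),P.max(0),cv2.minEnclosingCircle((P*1000).astype(np.float32)))
for i in range(4):
  capture("wrist");print(read_state()["position"])
E
```

```text
time_s: 7.4
position: [0.4966, 0.3215, 0.0365]
tcp_rot: [[1.0, 0.001, 0.001], [0.001, -1.0, 0.001], [0.001, -0.001, -1.0]]
force: [0.9, 1.2, -0.3]
opening: 1.001
grasp_force: 0.0
7.45 [0.4965 0.3215 0.0365] cam [0.575 0.322 0.177]
grinding_wheel [(0.84, [0.4912, 0.3216, 0.0013], [263, 245])]
[0.44929998 0.27550881] [0.54586684 0.36749047] ((497.5157470703125, 321.6126403808594), 48.55665588378906)
[0.49635274 0.32139223 0.03627997]
[0.49629005 0.32134846 0.03610837]
[0.49623375 0.32133184 0.03599763]
[0.49614421 0.3212886  0.03587487]
```

```bash
python3 -m jog '1 0 0 0 0 0 87; 0 0 0 0 0 0 36; 0 0 0 0 0 0 36; 0 0 0 0 0 0 36; 0 0 0 0 0 0 36; 0 0 0 0 0 0 36; 0 0 0 0 0 0 36; 0 0 -8 0 0 0 36; 0 0 -12 0 0 0 36; 0 0 -25 0 0 0 36; 0 0 -25 0 0 0 36; 0 0 0 0 0 0 36'
```

```text
time_s: 9.25
position: [0.4987, 0.3219, 0.1081]
tcp_rot: [[1.0, 0.001, 0.005], [0.001, -1.0, 0.002], [0.005, -0.002, -1.0]]
force: [0.8, 0.3, -3.1]
opening: 0.5
grasp_force: 30.0
```

```bash
python3 -m jog '0 0 -30 0 0 0 36; 0 0 -30 0 0 0 36; 0 0 -30 0 0 0 36; -30 -4 0 0 0 0 36; -40 -5 0 0 0 0 36; -40 -5 0 0 0 0 36; -40 -5 0 0 0 0 36; -30 -5 0 0 0 0 36; -20 0 0 0 0 0 36; 0 0 0 0 0 0 36; 0 0 0 0 0 0 36'
python3 c.py w3 grinding_wheel spindle_seat spindle_tip knob_grip knob_pointer marker_tip clamp_collar
```

```text
time_s: 10.62
position: [0.2986, 0.3455, 0.1957]
tcp_rot: [[1.0, 0.001, 0.002], [0.001, -1.0, 0.001], [0.002, -0.001, -1.0]]
force: [0.7, -0.6, -3.3]
opening: 0.498
grasp_force: 30.0
10.68 [0.2988 0.3455 0.1957] cam [0.377 0.346 0.336]
grinding_wheel [(0.81, [0.2972, 0.3466, 0.1596], [261, 238])]
spindle_seat [(0.87, [0.3511, 0.265, 0.066], [366, 125])]
spindle_tip [(0.79, [0.3592, 0.2661, 0.1314], [397, 122])]
knob_grip []
knob_pointer [(0.62, [0.4323, 0.1931, 0.0677], [481, 7])]
marker_tip []
clamp_collar [(0.85, [0.4303, 0.4103, -0.0009], [192, 29])]
```

View pics/w3.png

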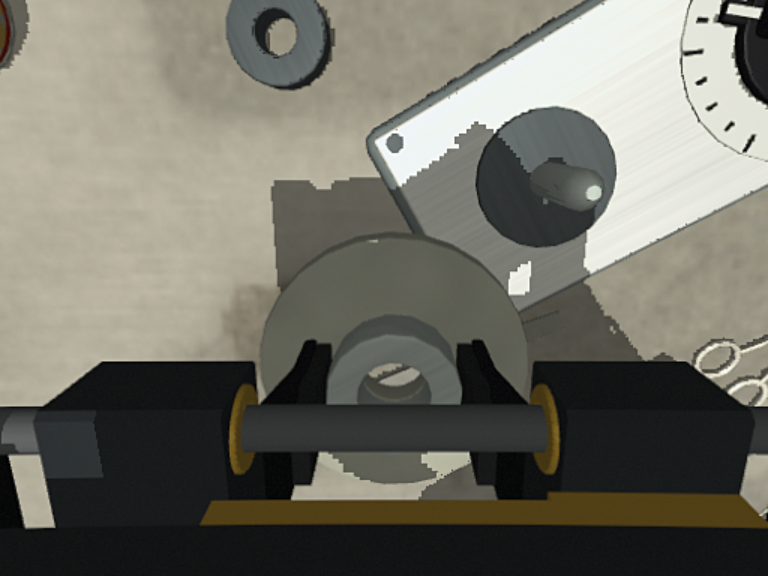

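The view shows the wheel held level with its hub between the pads, hub top around (395,350). The flange spans (476..617, 107..247) and the spindle tip is at (594,193). I'll fit the circles to sub-pixel accuracy.

```bash
cat > fit.py <<'E'
from h import *
from scipy.optimize import minimize
from scipy.ndimage import map_coordinates
def fitc(c,xy,z,r,sgn=0,span=0.006,arc=(0,360)):
    """centre of a level circle of radius r at height z whose rim shows the most contrast (sgn +1: brighter outside)"""
    g=cv2.GaussianBlur(cv2.cvtColor(c["color"],cv2.COLOR_RGB2GRAY).astype(float),(0,0),0.8)
    a=np.radians(np.arange(arc[0],arc[1],3))
    def cost(p):
        v=[]
        for k in(-.0012,.0012):
            uv=proj(c,np.c_[p[0]+(r+k)*np.cos(a),p[1]+(r+k)*np.sin(a),np.full(len(a),z)])
            v.append(map_coordinates(g,[uv[:,1],uv[:,0]],order=1,mode="nearest"))
        d=v[1]-v[0]
        return -np.mean(np.clip(d*sgn,-25,25) if sgn else np.minimum(abs(d),25))
    gr=np.arange(-span,span+1e-9,0.001)
    best=min(((cost((xy[0]+i,xy[1]+j)),xy[0]+i,xy[1]+j) for i in gr for j in gr))
    s=minimize(cost,best[1:],method="Nelder-Mead",options=dict(initial_simplex=np.array(best[1:])+np.array([[0,0],[.0008,0],[0,.0008]]),xatol=1e-5))
    return s.x.round(4),round(s.fun,1)
E
python3 - <<'E'
from fit import *
c=capture("wrist");print(read_state()["position"])
print("flange",fitc(c,(.354,.266),.068,.036,1))
print("tip ray",ray(c,[[396,128.5]],.132))
print("disc top",fitc(c,(.2985,.346),.1957-.036+.012,.048,0,arc=(-80,80)), "hub top",fitc(c,(.2985,.346),.1957-.036+.032,.022,0,arc=(-60,60)))
print("collar",fitc(c,(.431,.411),.026,.028))
t=capture("top");s=capture("scene")
print("top flange",fitc(t,(.354,.266),.068,.036,1),"scene",fitc(s,(.354,.266),.068,.036,1),"collar top",fitc(t,(.431,.411),.026,.028,1))
E
```

```text
[0.29726051 0.34504052 0.19550912]
flange (array([0.355, 0.268]), np.float64(-25.0))
tip ray [[0.35432603 0.266187   0.132     ]]
disc top (array([0.2956, 0.3457]), np.float64(-21.7)) hub top (array([0.2957, 0.346 ]), np.float64(-25.0))
collar (array([0.4322, 0.4121]), np.float64(-17.4))
top flange (array([0.3555, 0.2621]), np.float64(-18.4)) scene (array([0.3711, 0.2721]), np.float64(-5.0)) collar top (array([0.4292, 0.4019]), np.float64(-12.0))
```

```bash
sed -i 's/-25,25/-90,90/; s/abs(d),25/abs(d),90/' fit.py; python3 - <<'E'
from fit import *
for i in range(2):
  c=capture("wrist");p=read_state()["position"];print(p.round(4))
  zb=p[2]-.0365
  F=fitc(c,(.354,.266),.068,.036,1);D=fitc(c,(.2965,.346),zb+.012,.048,0,arc=(-80,80));H=fitc(c,(.2965,.346),zb+.032,.022,0,arc=(-60,60))
  print("flange",F,"disc",D,"hub",H,"tip",ray(c,[[396,128.5]],.132)[0][:2],"collar",fitc(c,(.431,.411),.026,.028))
  g=cv2.cvtColor(c["color"],cv2.COLOR_RGB2GRAY)[118:140,385:405];v,u=np.nonzero(g>200);print("tip px",u.mean()+385,v.mean()+118,len(u),"at",ray(c,[[u.mean()+385,v.mean()+118]],.132)[0])
E
```

```text
[0.2971 0.3451 0.1955]
flange (array([0.3563, 0.2678]), np.float64(-82.6)) disc (array([0.2978, 0.3459]), np.float64(-31.2)) hub (array([0.2956, 0.3456]), np.float64(-36.2)) tip [0.35407124 0.26622502] collar (array([0.43  , 0.4088]), np.float64(-39.4))
tip px 395.6666666666667 126.78666666666666 75 at [0.35507581 0.26653993 0.132     ]
[0.2971 0.3451 0.1956]
flange (array([0.3563, 0.2678]), np.float64(-82.5)) disc (array([0.2977, 0.3459]), np.float64(-31.2)) hub (array([0.2955, 0.3456]), np.float64(-36.2)) tip [0.3540301  0.26623994] collar (array([0.4299, 0.4088]), np.float64(-39.7))
tip px 395.77027027027026 126.6891891891892 74 at [0.35509151 0.26650078 0.132     ]
```

```bash
python3 -m jog '19 26.5 0 0 0 0 36; 19 26.5 0 0 0 0 36; 19.5 26.5 0 0 0 0 36; 0 0 8 0 0 0 36; 0 0 8 0 0 0 36; 0 0 0 0 0 0 36;0 0 0 0 0 0 36'
cat > e.py <<'E'
from fit import *
import sys
w=capture("wrist");s=capture("scene");p=read_state();print(p["position"].round(4),p["tcp_rot"][:,2].round(4),p["force"].round(1))
u,v=proj(s,p["position"]-[0,0,.05])[0].astype(int)
a=cv2.resize(w["color"][180:330,170:350],(480,400),interpolation=cv2.INTER_CUBIC);b=cv2.resize(s["color"][v-40:v+40,u-32:u+32],(320,400),interpolation=cv2.INTER_CUBIC)
save(None,sys.argv[1],np.hstack([a,b]))
E
python3 e.py w4
```

```text
time_s: 12.15
position: [0.3541, 0.2662, 0.1794]
tcp_rot: [[1.0, 0.002, -0.0], [0.002, -1.0, -0.0], [-0.0, 0.0, -1.0]]
force: [0.4, -0.4, -2.8]
opening: 0.499
grasp_force: 30.0
[0.3544 0.2661 0.1797] [ 3.e-04  2.e-04 -1.e+00] [ 0.1  0.4 -2.1]
```

View pics/w4.png

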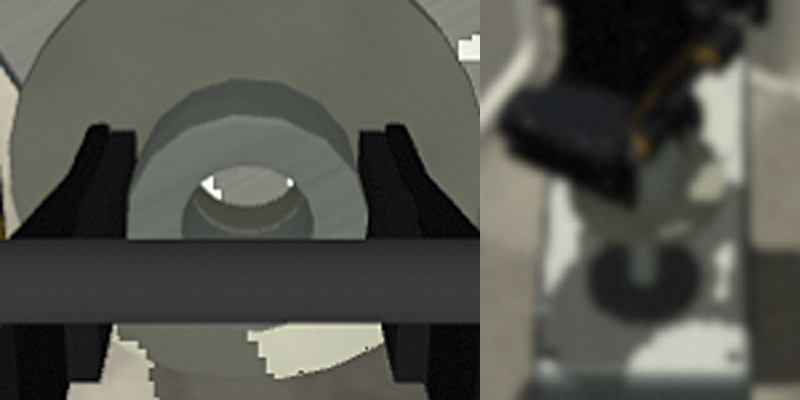

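The wrist view doesn't show the spindle tip yet. The scene view shows the spindle centred below the wheel, at column ~643 against the wheel's ~645. I'm lowering gently onto the taper.

```bash
python3 -m jog '0 0.5 5 0 0 0 36; 0 0 5 0 0 0 36; 0 0 4 0 0 0 36; 0 0 4 0 0 0 36; 0 0 3 0 0 0 36; 0 0 3 0 0 0 36; 0 0 0 0 0 0 36'; python3 -c "
from rig import *
s=read_state();print(s['position'],s['force'],s['moment'])"
```

```text
time_s: 13.12
position: [0.3545, 0.2651, 0.1553]
tcp_rot: [[1.0, 0.001, -0.0], [0.001, -1.0, -0.0], [-0.0, 0.0, -1.0]]
force: [-0.2, -0.1, -3.0]
opening: 0.497
grasp_force: 30.0
[0.35454783 0.26511094 0.15534263] [-0.19884718 -0.12793171 -3.04650389] [ 0.03188686  0.01222622 -0.02718409]
```

```bash
python3 -m jog '0 0 3 0 0 0 36; 0 0 3 0 0 0 36; 0 0 3 0 0 0 36; 0 0 3 0 0 0 36; 0 0 0 0 0 0 36'; python3 -c "
from rig import *
s=read_state();print(s['position'],s['force'],s['moment'])"
```

```text
time_s: 13.75
position: [0.3546, 0.2651, 0.1433]
tcp_rot: [[1.0, 0.001, -0.0], [0.001, -1.0, -0.0], [-0.0, 0.0, -1.0]]
force: [-1.5, -0.3, -2.7]
opening: 0.498
grasp_force: 30.0
[0.35459635 0.26513315 0.14330436] [-1.51629623 -0.31827684 -2.70162603] [-0.01031579 -0.02323328  0.02310918]
```

```bash
python3 -m jog '-0.5 0 4 0 0 0 36; 0 0 4 0 0 0 36; 0 0 4 0 0 0 36; 0 0 4 0 0 0 36; 0 0 4 0 0 0 36;0 0 4 0 0 0 36; 0 0 4 0 0 0 36; 0 0 0 0 0 0 36'; python3 -c "
from rig import *
s=read_state();print(s['position'],s['force'],s['moment'])"
```

```text
time_s: 14.75
position: [0.3544, 0.2653, 0.1152]
tcp_rot: [[1.0, 0.001, 0.0], [0.001, -1.0, 0.0], [0.0, -0.0, -1.0]]
force: [2.3, 1.6, -3.9]
opening: 0.498
grasp_force: 30.0
[0.3544015  0.26527383 0.11524196] [ 2.34638307  1.55674541 -3.87611854] [ 0.18218224 -0.26177716 -0.01523677]
```

```bash
python3 -m jog '0.3 0 2 0 0 0 36; 0 -0.3 2 0 0 0 36; 0 0 2 0 0 0 36; 0 0 2 0 0 0 36; 0 0 1.5 0 0 0 36; 0 0 0 0 0 0 36'; python3 -c "
from rig import *
s=read_state();print(s['position'],s['force'],s['moment'])"
```

```text
time_s: 15.5
position: [0.3544, 0.2654, 0.1059]
tcp_rot: [[1.0, 0.001, -0.0], [0.001, -1.0, -0.0], [-0.0, 0.0, -1.0]]
force: [1.7, -0.6, -3.3]
opening: 0.494
grasp_force: 30.0
[0.35437075 0.26542223 0.1058899 ] [ 1.72385952 -0.56837841 -3.33447781] [ 0.12690461 -0.20166137 -0.02781441]
```

```bash
python3 -m jog '0 0 1 0 0 0 36; 0 0 1 0 0 0 36; 0 0 0.7 0 0 0 36; 0 0 0 0 0 0 36'; python3 -c "
from rig import *
s=read_state();print(s['position'],s['force'],s['moment'])"
```

```text
time_s: 16.0
position: [0.3544, 0.2654, 0.1035]
tcp_rot: [[1.0, 0.001, 0.0], [0.001, -1.0, 0.0], [0.0, -0.0, -1.0]]
force: [0.1, -0.5, 0.2]
opening: 0.497
grasp_force: 30.0
[0.35437362 0.26543397 0.10348373] [ 0.10450039 -0.5399165   0.249349  ] [ 0.04974264 -0.06877611 -0.02726509]
```

```bash
python3 -m jog '0 0 0.8 0 0 0 36; 0 0 0 0 0 0 36; 0 0 0 0 0 0 36'; python3 -m jog '0 0 0 0 0 0 60; 0 0 0 0 0 0 75; 0 0 0 0 0 0 75; 0 0 0 0 0 0 75;0 0 -10 0 0 0 80; 0 0 -30 0 0 0 87; 0 0 -40 0 0 0 87; 0 0 -40 0 0 0 87; 0 0 0 0 0 0 87'; python3 c.py w5 grinding_wheel spindle_tip clamp_collar
```

```text
time_s: 16.38
position: [0.3544, 0.2654, 0.1034]
tcp_rot: [[1.0, 0.001, 0.001], [0.001, -1.0, 0.0], [0.001, -0.0, -1.0]]
force: [-0.7, -1.2, 8.8]
opening: 0.5
grasp_force: 30.0
time_s: 17.5
position: [0.3563, 0.2664, 0.2257]
tcp_rot: [[1.0, 0.001, 0.008], [0.001, -1.0, 0.003], [0.008, -0.003, -1.0]]
force: [0.4, 0.5, 0.4]
opening: 0.994
grasp_force: 0.0
17.55 [0.355  0.2658 0.2241] cam [0.434 0.267 0.367]
grinding_wheel [(0.8, [0.3509, 0.2651, 0.0691], [265, 188])]
spindle_tip [(0.68, [0.3609, 0.2664, 0.132], [264, 198])]
clamp_collar [(0.93, [0.4817, 0.5022, 0.0016], [23, 40]), (0.62, [0.4302, 0.4084, -0.0009], [128, 96])]
```

View pics/w5.png

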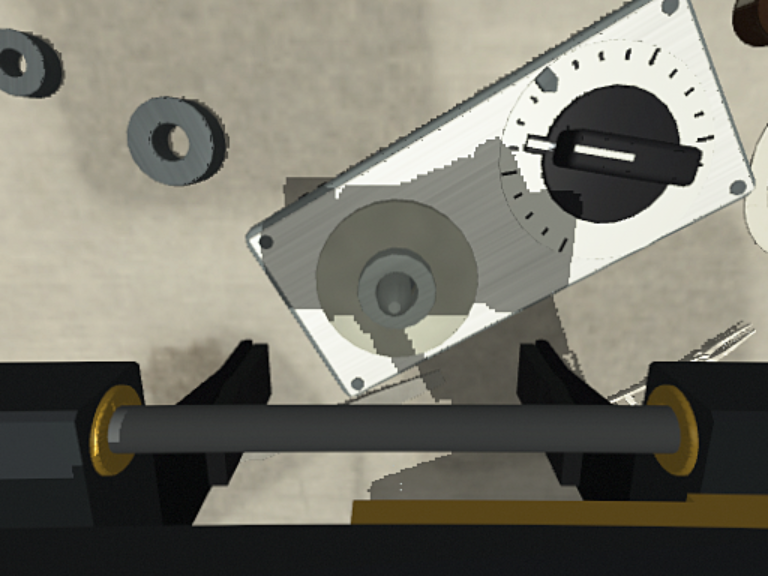

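The wheel sits home with its hub at (396,290) and the spindle through the bore. The collar at (172,141) is clear for the approach. I'm going over the collar.

```bash
python3 -m jog '18 -36 0 0 0 0 87; 19 -36 0 0 0 0 87; 19 -36 0 0 0 0 87; 19 -36 12 0 0 0 87; 0 0 12 0 0 0 87; 0 0 0 0 0 0 87; 0 0 0 0 0 0 87'
python3 - <<'E'
from fit import *
from c import look
t=capture("top");print("can",ray(t,[[104,197],[98,197],[113,197]],.1))
c=look("",["clamp_collar"],False)
for d in trace("wrist","clamp_collar")[:2]:
  v,u=np.nonzero(d["pixels"]);P=ray(c,np.c_[u,v],.026)[:,:2];print(d["conf"],P.min(0),P.max(0))
print(fitc(c,(.4305,.4095),.026,.028),fitc(c,(.4305,.4095),.026,.0115,-1),fitc(c,(.4305,.4095),.026,.0115))
E
```

```text
time_s: 18.58
position: [0.4285, 0.4084, 0.198]
tcp_rot: [[1.0, 0.0, -0.002], [0.0, -1.0, -0.001], [-0.002, 0.001, -1.0]]
force: [0.6, 0.7, -0.9]
opening: 0.996
grasp_force: 0.0
can [[0.4394891  0.56035863 0.1       ]
 [0.43901909 0.58238953 0.1       ]
 [0.44019139 0.52741928 0.1       ]]
18.68 [0.4291 0.4088 0.1989] cam [0.508 0.409 0.339]
clamp_collar [(0.87, [0.4327, 0.4097, -0.0007], [262, 166])]
0.96 [0.46151117 0.48095541] [0.49807394 0.52189734]
0.65 [0.40616883 0.3854464 ] [0.46266645 0.43895967]
(array([0.4335, 0.4117]), np.float64(-37.6)) (array([0.4383, 0.4116]), np.float64(-18.5)) (array([0.432 , 0.4118]), np.float64(-20.8))
```

```bash
python3 -m jog '4.5 -3 30 0 0 0 87; 0 0 35 0 0 0 87; 0 0 35 0 0 0 87; 0 0 30 0 0 0 87; 0 0 20 0 0 0 87; 0 0 0 0 0 0 87; 0 0 0 0 0 0 87'
python3 - <<'E'
from fit import *
from c import look
c=look("",["clamp_collar"],False)
for d in trace("wrist","clamp_collar")[:1]:
  v,u=np.nonzero(d["pixels"]);P=ray(c,np.c_[u,v],.026)[:,:2];print(d["conf"],P.min(0),P.max(0))
print(fitc(c,(.433,.4115),.026,.028),fitc(c,(.433,.4115),.026,.028,arc=(-60,60)),fitc(c,(.433,.4115),.026,.0115))
E
```

```text
time_s: 19.65
position: [0.4345, 0.4129, 0.0496]
tcp_rot: [[1.0, 0.001, 0.002], [0.001, -1.0, 0.001], [0.002, -0.001, -1.0]]
force: [-0.1, 0.4, 0.4]
opening: 1.0
grasp_force: 0.0
19.7 [0.4346 0.413  0.0499] cam [0.513 0.413 0.19 ]
clamp_collar [(0.95, [0.4288, 0.4092, -0.0016], [269, 234]), (0.94, [0.4765, 0.5039, 0.0019], [101, 158])]
0.82 [0.46219446 0.47712761] [0.49941129 0.51971834]
(array([0.4379, 0.4108]), np.float64(-24.8)) (array([0.4379, 0.4121]), np.float64(-49.5)) (array([0.4326, 0.4118]), np.float64(-26.2))
```

```bash
python3 -m jog '-1 1 11 0 0 0 87; 0 0 10.5 0 0 0 87; 0 0 0 0 0 0 87; 0 0 0 0 0 0 48; 0 0 0 0 0 0 48; 0 0 0 0 0 0 48; 0 0 0 0 0 0 48; 0 0 0 0 0 0 48; 0 0 0 0 0 0 48; 0 0 -10 0 0 0 48; 0 0 -25 0 0 0 48; 0 0 -35 0 0 0 48'; python3 -m jog '0 0 -35 0 0 0 48; 0 0 -35 0 0 0 48; 0 0 -35 0 0 0 48; 0 0 0 0 0 0 48; 0 0 0 0 0 0 48'
cat > e2.py <<'E'
from fit import *
import sys
w=capture("wrist");p=read_state()["position"];print(p.round(4))
zb=p[2]-float(sys.argv[2])
for r,arc in((.028,(-70,70)),(.0115,(0,360)),(.0115,(120,240))):print(r,fitc(w,p[:2],zb+.026,r,arc=arc))
if sys.argv[1]!="-": save(w,sys.argv[1],cv2.resize(w["color"],None,fx=1.5,fy=1.5))
E
python3 e2.py w6 0.0275
```

```text
time_s: 21.3
position: [0.4318, 0.4109, 0.0969]
tcp_rot: [[1.0, 0.001, -0.003], [0.001, -1.0, -0.002], [-0.003, 0.002, -1.0]]
force: [0.4, 0.5, -2.6]
opening: 0.638
grasp_force: 30.0
time_s: 21.92
position: [0.4318, 0.4109, 0.2011]
tcp_rot: [[1.0, 0.001, -0.002], [0.001, -1.0, -0.001], [-0.002, 0.001, -1.0]]
force: [0.0, -0.8, -1.8]
opening: 0.641
grasp_force: 30.0
[0.4316 0.4107 0.2005]
0.028 (array([0.4372, 0.4113]), np.float64(-65.9))
0.0115 (array([0.4323, 0.4113]), np.float64(-36.4))
0.0115 (array([0.4436, 0.4113]), np.float64(-90.0))
```

View pics/w6.png

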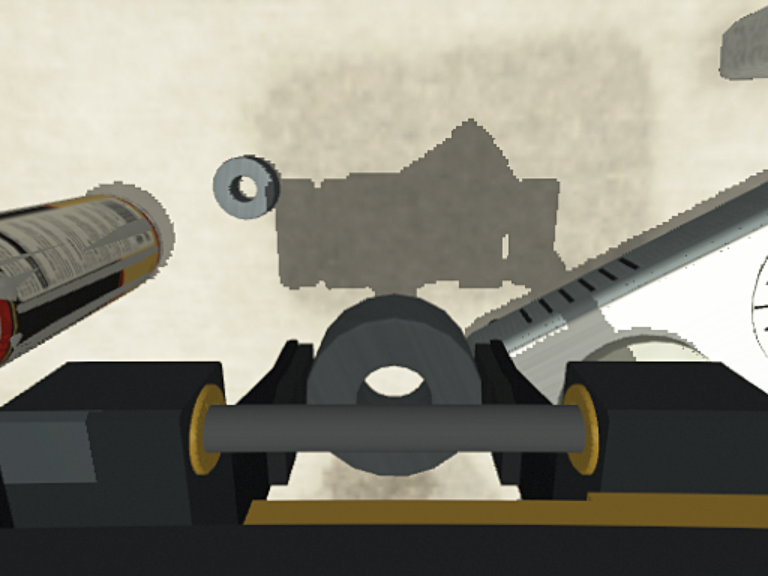

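```bash
python3 - <<'E'
from fit import *
w=capture("wrist");p=read_state()["position"];print(p)
z=p[2]-.0275+.026
g=cv2.cvtColor(w["color"],cv2.COLOR_RGB2GRAY).astype(int)
print("col",g[190:250,262].tolist(),g[300:325,262].tolist())
print(ray(w,[[262.5,316.7],[262.5,244],[262.5,213]],z))
E
```

```text
[0.43158963 0.41072532 0.20020973]
col [106, 105, 105, 105, 110, 91, 57, 48, 49, 51, 51, 49, 52, 52, 51, 51, 51, 49, 51, 52, 50, 49, 67, 73, 69, 69, 67, 68, 68, 67, 68, 67, 68, 68, 67, 68, 67, 67, 66, 68, 67, 67, 66, 67, 66, 66, 67, 65, 65, 65, 65, 63, 56, 81, 224, 245, 235, 232, 231, 230] [62, 63, 71, 69, 70, 69, 68, 71, 69, 68, 68, 69, 68, 66, 66, 66, 62, 130, 148, 145, 143, 143, 142, 144, 140]
[[0.40336894 0.41117144 0.19870973]
 [0.4425101  0.41123608 0.19870973]
 [0.45773224 0.4112613  0.19870973]]
```

The collar is gripped squarely, with its opening reading 55.7 mm and its top rim centred at about (394,397). I'm carrying it to the spindle.

```bash
python3 -m jog '-19 36 0 0 0 0 48; -19 36 0 0 0 0 48; -19 36 0 0 0 0 48; -20 37.5 0 0 0 0 48; 0 0 10 0 0 0 48; 0 0 10 0 0 0 48; 0 0 0 0 0 0 48; 0 0 0 0 0 0 48'; python3 e.py w7
```

```text
time_s: 23.02
position: [0.3564, 0.2666, 0.1817]
tcp_rot: [[1.0, 0.002, -0.0], [0.002, -1.0, 0.0], [-0.0, -0.0, -1.0]]
force: [0.5, 0.5, -2.9]
opening: 0.641
grasp_force: 30.0
[0.3563 0.2665 0.1821] [ 5.e-04  2.e-04 -1.e+00] [-0.1 -0.4 -2. ]
```

View pics/w7.png

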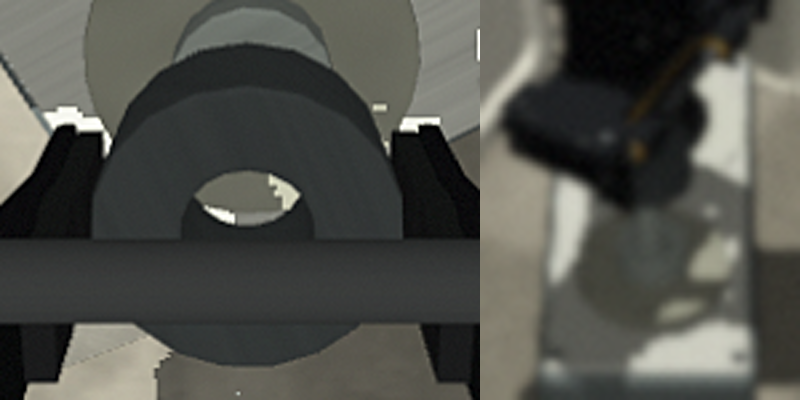

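The collar is held above the spindle with the hub concentric below it, at scene-crop column ~645. It needs a shift of about 1.5 mm before lowering.

```bash
python3 -m jog '-1.3 1.2 6 0 0 0 48; 0 0 6 0 0 0 48; 0 0 6 0 0 0 48; 0 0 5 0 0 0 48; 0 0 4 0 0 0 48; 0 0 4 0 0 0 48; 0 0 3 0 0 0 48; 0 0 0 0 0 0 48'; python3 -c "
from rig import *
s=read_state();print(s['position'],s['force'],s['moment'])"
```

```text
time_s: 24.12
position: [0.3545, 0.2647, 0.1478]
tcp_rot: [[1.0, 0.001, -0.0], [0.001, -1.0, -0.0], [-0.0, 0.0, -1.0]]
force: [0.4, -0.5, -2.2]
opening: 0.64
grasp_force: 30.0
[0.35451773 0.26470671 0.14784405] [ 0.42497603 -0.49982345 -2.17961387] [ 0.01447883  0.02096433 -0.0332273 ]
```

```bash
python3 -m jog '0.3 -0.5 3 0 0 0 48; 0 0 3 0 0 0 48; 0 0 3 0 0 0 48; 0 0 3 0 0 0 48; 0 0 3 0 0 0 48; 0 0 2 0 0 0 48; 0 0 1 0 0 0 48; 0 0 0 0 0 0 48'; python3 -c "
from rig import *
s=read_state();print(s['position'],s['force'],s['moment'])"
```

```text
time_s: 25.12
position: [0.3549, 0.2652, 0.13]
tcp_rot: [[1.0, 0.001, -0.0], [0.001, -1.0, -0.0], [-0.0, 0.0, -1.0]]
force: [0.0, -0.3, -2.5]
opening: 0.642
grasp_force: 30.0
[0.35490373 0.26524247 0.12999641] [ 0.0156881  -0.29399852 -2.4504454 ] [ 0.06166776 -0.01894822 -0.02266066]
```

```bash
python3 -m jog '0 0 1 0 0 0 48; 0 0 1 0 0 0 48; 0 0 1 0 0 0 48; 0 0 0.5 0 0 0 48; 0 0 0 0 0 0 48'; python3 -c "
from rig import *
s=read_state();print(s['position'],s['force'],s['moment'])"
```

```text
time_s: 25.75
position: [0.355, 0.2653, 0.1272]
tcp_rot: [[1.0, 0.001, 0.0], [0.001, -1.0, 0.0], [0.0, -0.0, -1.0]]
force: [-1.0, -1.2, 5.3]
opening: 0.639
grasp_force: 30.0
[0.35496236 0.26527667 0.12718194] [-0.9680572  -1.19978166  5.34826069] [-0.02147125  0.27569523 -0.02846325]
```

```bash
python3 -m jog '0 0 0 0 0 0 62; 0 0 0 0 0 0 75; 0 0 0 0 0 0 80; 0 0 -10 0 0 0 87; 0 0 -30 0 0 0 87; 0 0 -40 0 0 0 87; 0 0 -30 0 0 0 87; 15 35 0 0 0 0 87; 15 35 0 0 0 0 87; 15 35 0 0 0 0 87; 0 0 0 0 0 0 87; 0 0 0 0 0 0 87'
cat > k.py <<'E'
from fit import *
from c import look
w=look("",["clamp_collar","grinding_wheel","knob_grip","knob_pointer","marker_tip"],False)
print("knob disc",fitc(w,(.426,.146),.071,.038,1),"dial?")
save(w,"kraw")
for n in("speed_marker",):
  for d in trace("wrist",n)[:2]:
    v,u=np.nonzero(d["pixels"]);P=ray(w,np.c_[u,v],.064);print(n,d["conf"],len(u),u.mean(),v.mean(),P.mean(0))
E
python3 k.py
```

```text
time_s: 27.25
position: [0.3996, 0.1604, 0.2368]
tcp_rot: [[1.0, 0.0, -0.0], [0.0, -1.0, 0.0], [-0.0, -0.0, -1.0]]
force: [-0.3, -0.3, -0.4]
opening: 1.0
grasp_force: 0.0
27.3 [0.3994 0.1608 0.2367] cam [0.478 0.161 0.377]
clamp_collar [(0.6, [0.3525, 0.2637, 0.0971], [148, 236])]
grinding_wheel [(0.82, [0.3512, 0.2657, 0.0707], [155, 226])]
knob_grip [(0.77, [0.4279, 0.149, 0.091], [276, 152])]
knob_pointer [(0.8, [0.4318, 0.1918, 0.0701], [229, 144])]
marker_tip [(0.51, [0.4617, 0.1777, 0.0724], [243, 110])]
knob disc (array([0.4253, 0.1455]), np.float64(-82.3)) dial?
```

```bash
cat > m.py <<'E'
from fit import *
def angles(w,C):
    g=cv2.GaussianBlur(cv2.cvtColor(w["color"],cv2.COLOR_RGB2GRAY).astype(float),(0,0),.7)
    def samp(r,z,a): 
        uv=proj(w,np.c_[C[0]+r*np.cos(a),C[1]+r*np.sin(a),np.full(len(a),z)]);return map_coordinates(g,[uv[:,1],uv[:,0]],order=1)
    A=np.radians(np.arange(-60,150,1.))
    m=np.mean([samp(r,.064,A) for r in(.051,.054,.057)],0);l=np.mean([samp(r,.102,A) for r in np.arange(.012,.03,.003)],0)
    return A,m,l
if __name__=="__main__":
    w=capture("wrist");print(read_state()["position"])
    A,m,l=angles(w,fitc(w,(.4256,.1462),.071,.038,1)[0])
    print([(int(np.degrees(a).round()),int(x)) for a,x in zip(A,m)][::2]);i=l>l.max()*.7;print("line",l.max(),np.degrees(A[i]))
E
python3 m.py
```

```text
[0.39976044 0.16074518 0.23653412]
[(-60, 132), (-58, 132), (-56, 132), (-54, 132), (-52, 113), (-50, 84), (-48, 132), (-46, 161), (-44, 193), (-42, 219), (-40, 243), (-38, 246), (-36, 166), (-34, 215), (-32, 248), (-30, 247), (-28, 247), (-26, 247), (-24, 249), (-22, 190), (-20, 112), (-18, 232), (-16, 248), (-14, 247), (-12, 247), (-10, 248), (-8, 231), (-6, 158), (-4, 218), (-2, 249), (0, 248), (2, 248), (4, 248), (6, 248), (8, 229), (10, 171), (12, 240), (14, 248), (16, 248), (18, 248), (20, 248), (22, 241), (24, 173), (26, 206), (28, 249), (30, 248), (32, 248), (34, 248), (36, 249), (38, 201), (40, 116), (42, 119), (44, 129), (46, 128), (48, 129), (50, 235), (52, 219), (54, 153), (56, 126), (58, 132), (60, 132), (62, 132), (64, 131), (66, 132), (68, 124), (70, 85), (72, 127), (74, 132), (76, 132), (78, 132), (80, 131), (82, 131), (84, 98), (86, 105), (88, 131), (90, 131), (92, 131), (94, 131), (96, 132), (98, 115), (100, 58), (102, 121), (104, 131), (106, 131), (108, 131), (110, 131), (112, 131), (114, 95), (116, 102), (118, 131), (120, 131), (122, 131), (124, 131), (126, 131), (128, 120), (130, 86), (132, 126), (134, 131), (136, 130), (138, 130), (140, 131), (142, 130), (144, 93), (146, 106), (148, 131)]
line 132.6382551780666 [79. 80. 81. 82. 83. 84. 85. 86.]
```

```bash
python3 -m jog '13 7.5 0 0 0 0 87; 13 7.5 0 0 0 0 87; 0 0 0 0 0 -0.18 87; 0 0 0 0 0 -0.18 87; 0 0 0 0 0 -0.18 87; 0 0 0 0 0 -0.18 87; 0 0 0 0 0 -0.18 87; 0 0 0 0 0 -0.18 87; 0 0 0 0 0 -0.18 87; 0 0 0 0 0 -0.18 87; 0 0 40 0 0 0 87; 0 0 0 0 0 0 87'; python3 k.py; python3 m.py | tail -1; python3 -c "
from rig import *
s=read_state();print(s['position'],s['tcp_rot'])"
```

```text
time_s: 29.15
position: [0.425, 0.1445, 0.1948]
tcp_rot: [[0.131, 0.991, -0.006], [0.991, -0.131, -0.001], [-0.001, -0.006, -1.0]]
force: [0.1, -0.0, 0.1]
opening: 0.999
grasp_force: 0.0
29.2 [0.426  0.1447 0.1959] cam [0.437 0.223 0.335]
clamp_collar [(0.86, [0.3518, 0.2647, 0.1002], [123, 39])]
grinding_wheel []
knob_grip [(0.7, [0.4252, 0.1464, 0.0908], [262, 196])]
knob_pointer []
marker_tip [(0.48, [0.4595, 0.1784, 0.0704], [300, 145])]
knob disc (array([0.425 , 0.1461]), np.float64(-78.2)) dial?
speed_marker 0.49 182 305.84615384615387 136.75274725274724 [0.4649299  0.18298409 0.064     ]
line 132.71016436426865 [77. 78. 79. 80. 81. 82. 83. 84.]
[0.42656148 0.14535597 0.19738824] [[ 1.29558934e-01  9.91569880e-01  1.91190510e-03]
 [ 9.91571645e-01 -1.29559451e-01  1.48418611e-04]
 [ 3.94872800e-04  1.87656193e-03 -9.99998161e-01]]
```

```bash
python3 -m jog '0.5 -1.4 25 0 0 0 70; 0 0 25 0 0 0 60; 0 0 25 0 0 0 60; 0 0 15 0 0 0 60; 0 0 10 0 0 0 60; 0 0 0 0 0 0 60; 0 0 0 0 0 0 60'
```

```text
time_s: 30.42
position: [0.4252, 0.146, 0.0971]
tcp_rot: [[0.13, 0.992, 0.001], [0.992, -0.13, 0.0], [0.0, 0.001, -1.0]]
force: [-0.5, -0.1, 0.7]
opening: 0.69
grasp_force: 0.0
```

```bash
python3 -m jog '0 0 0 0 0 0 14; 0 0 0 0 0 0 14; 0 0 0 0 0 0 14; 0 0 0 0 0 0 14; 0 0 0 0 0 0 14; 0 0 0 0 0 0 14; 0 0 0 0 0 0.1 14; 0 0 0 0 0 0.1 14; 0 0 0 0 0 0.1 14'; python3 -m jog '0 0 0 0 0 0.1 14; 0 0 0 0 0 0.1 14; 0 0 0 0 0 0.1 14; 0 0 0 0 0 0.08 14; 0 0 0 0 0 0 14; 0 0 0 0 0 0 14'; python3 k.py;python3 m.py | tail -1;python3 -c "
from rig import *
print(read_state())"
```

```text
time_s: 31.55
position: [0.4249, 0.1459, 0.0966]
tcp_rot: [[0.419, 0.908, 0.0], [0.908, -0.419, -0.0], [-0.0, 0.0, -1.0]]
force: [-0.1, 0.0, 1.2]
opening: 0.23
grasp_force: 30.0
time_s: 32.3
position: [0.4252, 0.1457, 0.0966]
tcp_rot: [[0.723, 0.69, 0.001], [0.69, -0.723, -0.0], [0.0, 0.001, -1.0]]
force: [1.8, -2.3, -0.1]
opening: 0.228
grasp_force: 30.0
32.35 [0.4252 0.1457 0.0966] cam [0.482 0.2   0.237]
clamp_collar []
grinding_wheel []
knob_grip [(0.81, [0.4253, 0.1462, 0.0893], [262, 259])]
knob_pointer [(0.8, [0.4588, 0.1778, 0.0697], [262, 158])]
marker_tip [(0.7, [0.4611, 0.1786, 0.0716], [264, 154])]
knob disc (array([0.4255, 0.1458]), np.float64(-38.3)) dial?
speed_marker 0.62 444 262.9549549549549 139.22972972972974 [0.46532367 0.1835361  0.064     ]
line 133.2971027704169 [39. 40. 41. 42. 43. 44. 45. 46.]
{'time_s': 32.7, 'joint_positions': array([ 4.63846351e+00,  3.24948671e+01,  1.14243829e+02, -4.67236616e-02,
        3.32124673e+01,  5.10547681e+01]), 'qvel': array([-0.04226016, -0.00225274,  0.0663022 , -0.02206901, -0.06330168,
        0.03720273]), 'tau': array([ 2.40312226e+00, -3.48371851e+01, -5.68010464e+00,  8.37408565e-01,
        4.30365270e-01, -2.79407320e-02]), 'position': array([0.42515994, 0.14573254, 0.09657061]), 'tcp_rot': array([[ 7.23897505e-01,  6.89906963e-01,  8.85839159e-04],
       [ 6.89907426e-01, -7.23897508e-01, -3.76272495e-04],
       [ 3.81663745e-04,  8.83529735e-04, -9.99999537e-01]]), 'force': array([ 2.08183102, -4.38847075, -0.47513834]), 'moment': array([-0.88462528, -0.305274  , -0.08473916]), 'grasp_force': 29.999065515585244, 'opening': 0.22541723309208286}
```

```bash
python3 -m jog '0 0 0 0 0 0 30; 0 0 0 0 0 0 50; 0 0 0 0 0 0 60; 0 0 0 0 0 0 60; 0 0 -15 0 0 0 60; 0 0 -30 0 0 0 60; 0 0 -35 0 0 0 60; 0 0 -35 0 0 0 60; -20 0 0 0 0 0 60; -20 0 0 0 0 0 60; 0 0 0 0 0 0 60; 0 0 0 0 0 0 60'; python3 k.py;python3 m.py | tail -1; python3 -c "
from h import *
c=cv2.imread('pics/kraw.png');cv2.imwrite('pics/fin.png',cv2.resize(c,None,fx=1.5,fy=1.5))"
```

```text
time_s: 34.2
position: [0.3965, 0.1187, 0.2117]
tcp_rot: [[0.725, 0.689, 0.001], [0.689, -0.725, 0.0], [0.001, 0.001, -1.0]]
force: [0.3, 0.9, -0.9]
opening: 0.69
grasp_force: 0.0
34.25 [0.3966 0.1187 0.2116] cam [0.454 0.173 0.352]
clamp_collar [(0.86, [0.3525, 0.2645, 0.0989], [73, 104])]
grinding_wheel []
knob_grip [(0.58, [0.4244, 0.1437, 0.0909], [264, 147])]
knob_pointer [(0.98, [0.4586, 0.1757, 0.0696], [264, 84]), (0.21, [0.5059, 0.0361, 0.0019], [393, 147])]
marker_tip [(0.7, [0.4576, 0.1764, 0.0729], [263, 84])]
knob disc (array([0.4253, 0.146 ]), np.float64(-78.8)) dial?
speed_marker 0.47 135 262.8888888888889 70.01481481481481 [0.46540761 0.18360925 0.064     ]
line 182.79461915981014 [40. 41. 42. 43. 44. 45. 46.]
```

View pics/fin.png

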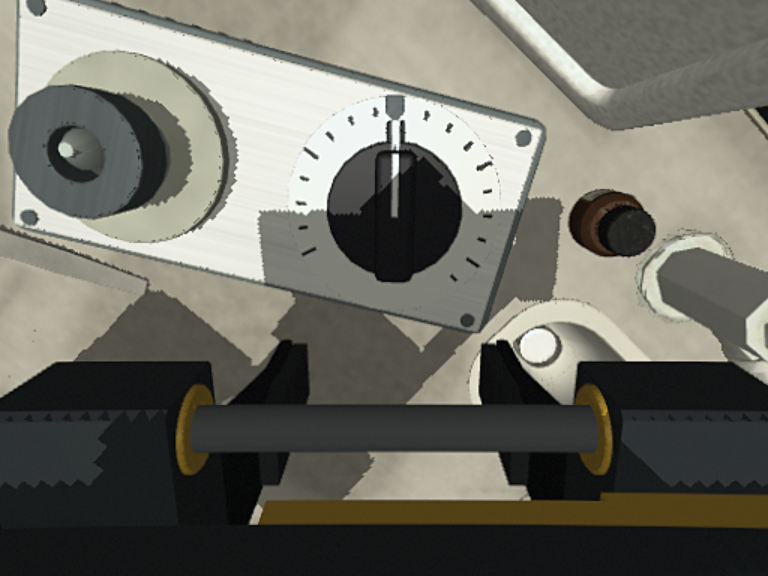

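The pointer at (396,125) lines up with the marker tab at (396,105). The collar sits on the hub at (75,150) with the spindle inside it, and the gripper is clear. I'm handing in.

```bash
python3 -c "
from rig import *
print(hand_in())"
```

```text
the job is handed in; nothing more can be done
None
```

I handed the job in at about 34 s: the wheel is home on its flange, the collar rests on the hub, and the knob pointer is within about 1° of the marker by my camera fit; hand-in returned no verdict.

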